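# Advance the sample turntable by one index notch

## Robot

A 7-joint arm with a two-finger parallel gripper is mounted at the origin on the work surface. World frame = base frame: x ahead of the robot, y to its left, z up, the work surface at z = 0. Lengths are in m, angles in rad, forces in N, time in s.
With the tool pointing down it reaches from about 0.375 to 0.925 m from the base axis. Payload 3.1 kg.
Tool frame: the origin (TCP) lies between the finger pads; the fingertips stand 19 mm ahead of it and the grasp point (between the pads) is the TCP; z points along the fingers, y is the direction in which the jaws open and shut (so a half turn about z gives the same grasp; the last joint's range is limited). The gripper opens to 85 mm and grips with 20 to 120 N. Pads are 22 mm wide; open, the fingers measure 114 mm over their backs; the gripper's body (76 mm by 85 mm) begins 54 mm behind the grasp point. The pads swing forward as they close: fully open they stand 13 mm farther back than shut.
Start: joints at [-1.285, 0.383, 0.044, 1.598, -0.018, 1.161, -0.05], TCP at [0.243, 0.603, 0.25] pointing down, gripper open.
Joint ranges: [-2.61, 2.61], [-0.41, 2.15], [-1.48, 1.57], [0, 2.5], [-1.57, 4.71], [0.05, 1.97], [-2.85, 2.85]. Speed limits (rad/s): [2.79, 2.79, 3.14, 3.14, 3.14, 3.14, 3.14].

## Interface

Orientations are given as a unit quaternion [x, y, z, w].
In Python, from bench import move_ptp, movel, move_j, move_gripper, pause, inverse_kinematics, read_camera, camera_params, MotionError, sign_off, look_for, tip_of, read_time_s, read_qpos, read_joint_vel, read_effort, read_eef_pos, read_tcp_rot, read_ft_force, read_ft_torque, read_finger_gap gives the robot as it stands. Calls block until the motion is done:
- move_ptp(position, orientation): joint-space move of the TCP to a pose.
- movel(position, orientation=None, speed=0.15): straight line of the TCP; orientation=None keeps the orientation; speed is the mean speed in m/s.
- move_j(angles): joint-space move.
- move_gripper(opening, effort=None): finger opening in m; effort is the grip in N (None keeps the last); returns when the fingers have stopped.
- pause(seconds).
- inverse_kinematics(position, orientation): joint angles nearest the present ones, or None.
- read_camera(name): name is "scene" or "side" or "wrist"; returns the picture (384x512x3 uint8, red, green, blue); there is no depth.
- camera_params(name): a dict with "K" (3x3 intrinsics, pixels), "camera_from_world" (4x4, takes a point from world to camera coordinates). Camera axes: x right, y down, z forward; pixel columns grow to the right and rows downward; lengths in m; the calibration is good to about 2 mm. A picture is of the moment at which its call begins: read the wrist's pose just before it. camera_params takes no time and is no camera call; for the wrist camera it gives the pose at the moment of the call.
A pose or a line that the arm cannot do raises MotionError and nothing moves.
- sign_off(): hands the job in, once; it reports no verdict.
Trained networks look in the newest picture that a camera, given by its name, has taken for a name from the list of things; names that differ only in an ending like _2 or _b are one class to them, and where a whole thing is asked for, a point or a joint stands for the part that bears it (a point fixed in the world has none). Each returns a list of dicts, best first, with "confidence" (0 to 1); they miss things now and then, are a little off and sometimes report something else, mostly with a low value. They report only what shows in the picture. A call takes as long as a camera call. They do not tell look-alikes from the thing itself.
- look_for(camera, name): "at" ([column, row] in pixels, amid what is visible of it).
- tip_of(camera, name): "at" ([column, row] in pixels: a listed point, or the origin of a listed thing).
Readings, each from a call of its own:
- read_time_s(): time.
- read_qpos(): joint angles.
- read_joint_vel(): joint speeds.
- read_effort(): joint torques, N m.
- read_eef_pos(): TCP position.
- read_tcp_rot(): TCP orientation.
- read_ft_force(): force on the tool from outside, world axes, zero at the start.
- read_ft_torque(): the same for the moment, N m.
- read_finger_gap(): finger opening in m.
Only numpy, scipy, OpenCV 4.12 (cv2) and the standard library are available. Lean on these libraries where they do the work, as an engineer would, in place of code of your own. Each camera call takes 0.05 s, during which the arm holds its last target.

## Task

Advance the sample turntable by one station so that the amber jar comes under the reader head: pull up the spring plunger's black knob, swing the turntable counter-clockwise (seen from above) to the very next notch, and let the pin snap fully home in it so that the turntable is locked. Be gentle: never force the pin sideways against its notch, keep the jar standing in its place on the turntable, leave the other things on the bench alone, and let go at the end.

Things in the scene. Friction and masses are not known exactly. Their poses are not given: they have to be found in the camera images.
- stage: Fixed round grey base of the rotary stage, 316 mm across, 20 mm high. Origin on the vertical turning axis at bench height; -x points to the home notch. The reader (white head 42 mm across, underside 117 mm over the bench, 55 mm from the axis) hangs from an arm on a 16 mm post 172 mm from the axis, 147 mm high, on the side opposite the knob; it marks the next station.
- home_notch (a point): Home notch, at turntable angle 0: a radial gap 14 mm wide in the steel index plate, 132 mm from the turning axis; this point is at the plate's top, 36 mm over the bench. The plates lie on the base's rim, 114 to 152 mm from the axis, tops 35 to 36 mm over the bench.
- axis (a point): Centre of the grey disc's top, on the turning axis, 48 mm over the bench. The disc is 170 mm across and has one radial arm, which carries the plunger. The next notch is in an adjustable sector: turntable angle 0.60 to 0.90 rad, exact place not measured (a gap in the plate seen from above, felt when the pin drops). A wrong notch follows 0.50 rad beyond it.
- carousel (a joint): Turntable angle, rad: 0 at the home notch, growing counter-clockwise seen from above, free from -0.15 to 1.45 with the pin out. It turns with a light drag (0.15 N m). The pin has 2 mm of play each way in a notch (0.015 rad).
- knob (a point): Centre of the plunger's black round knob: upright cylinder 26 mm across, 28 mm high, 132 mm from the turning axis. This point is 84 mm over the bench when the pin is home and rises with the plunger. Below is a steel barrel 18 mm across (top 66 mm over the bench) on the turntable's arm, 30 mm wide, top 48 mm over the bench.
- plunger (a joint): How far the plunger is pulled up, m: 0 with the pin fully home, 0.012 at the stop. A spring pushes it down with 5.6 N at 0, 9.8 N at 0.012, damped 50 N s/m. The pin clears the plates above 0.008. Let down between notches it rides on the plate at about 0.007 to 0.008; over a notch it drops to 0 by itself within 0.1 s if nothing holds the knob up.
- pin: Steel index pin, 10 mm across with a round tip, fixed under the knob and moving with it; hidden below the arm. Origin on the pin's axis, at bench height when home. It is delicate: the contact force on it must stay below 30 N (riding on the plate takes about 8 N).
- jar: Amber glass sample jar, 32 mm across, 45 mm high, standing loose on the turntable's disc, 55 mm from the axis on the side opposite the knob. Origin at the centre of its underside, z up.
- wash_bottle: White wash bottle with a blue cap and spout, 64 mm across, 175 mm high, standing on the bench. Origin at the centre of its underside. To be left alone.
- beaker: Glass beaker, 68 mm across, 85 mm high, standing on the bench. Origin at the centre of its underside. To be left alone.
- tip_box: Blue pipette-tip box, 120 x 80 x 60 mm, on the bench. Origin at the centre of its underside. To be left alone.
Things that resemble listed ones, but are neither listed nor needed, are in the scene too. Several things have the shape of the jar; the one meant has the colours described above.

How it is judged:
On the way, in this order (a step that is already met when the one before it is completed fails the run):
1. the plunger is pulled until its pin clears the home notch (value of joint plunger above 0.0075 m and value of joint carousel below 0.1 rad), for 0.1 s.
2. the turntable is swung away from the home notch with the pin out (value of joint plunger above 0.005 m and value of joint carousel above 0.25 rad), for 0.1 s.
At the end, for the whole second after the job is handed in: The turntable stands still in the next notch (angle 0.55 to 0.95 rad; not the home notch, not the one after) with the pin fully home (plunger within 1.5 mm of 0), and the jar stands upright (within 0.15 rad) on the disc, 40 to 70 mm from the turning axis (value of joint plunger below 0.0015 m and value of joint carousel between 0.55 and 0.95 rad and velocity of joint carousel between -0.05 and 0.05 rad/s and angle between jar's own z axis and vertical below 0.15 rad and height (world z) of jar above 0.04 m and horizontal distance between jar and stage between 0.04 and 0.07 m); the robot touches nothing.
It fails at once if the index pin takes more than 30 N (contact force between pin and anything else above 30 N).
It fails at once if the jar tips over (angle between jar's own z axis and vertical above 0.4 rad).
It fails at once if the wash bottle, beaker or tip box is moved by more than 20 mm (distance of any of wash_bottle, beaker, tip_box from where it was at the start of the episode above 0.02 m).
It also fails if it takes over 51 s, if anything falls off the work surface, if the arm or the gripper's body presses on something with over 40 N, if the wrist force passes 120 N, or if a joint passes its speed limit or range.

## Working session

There is one attempt and no reset: what is moved stays moved. The work goes in short steps, each a Python script; the robot and the scene stay as the last script left them, time stands still between calls to the robot, and variables do not carry over. Pictures are saved under pics/ and viewed, and the job is handed in when it is done.

```bash
ls -la; mkdir -p pics; python3 - <<'E'
from bench import *
import cv2, numpy as np
print(read_time_s(), read_qpos(), read_eef_pos(), read_tcp_rot())
for c in ["scene","side","wrist"]:
    p=camera_params(c); im=read_camera(c)
    cv2.imwrite(f"pics/{c}0.png",im[:,:,::-1])
    print(c,np.round(p["K"],1).tolist(),np.round(p["camera_from_world"],3).tolist())
    for n in ["knob","jar","axis","home_notch","stage"]:
        print(n,"look",[(np.round(d["at"]).tolist(),round(d["confidence"],2)) for d in look_for(c,n)][:4],"tip",[(np.round(d["at"],1).tolist(),round(d["confidence"],2)) for d in tip_of(c,n)][:4])
print(read_time_s())
E
```

```text
total 12
drwxr-xr-x  3 agent agent 4096 Dec  7 16:27 .
drwxr-xr-x 23 root  root  4096 Dec  7 16:27 ..
drwxr-xr-x  2 agent agent 4096 Dec  7 16:27 pics
0.0 [-1.28479897  0.38382388  0.04384041  1.5996135  -0.01791214  1.1612041
 -0.04991839] [0.24305175 0.60186369 0.24887608] [ 1.90698411e-01  9.81647774e-01 -1.31483599e-03 -1.87414840e-04]
scene [[387.0, 0.0, 262.0], [0.0, 387.0, 190.0], [0.0, 0.0, 1.0]] [[0.548, 0.836, -0.005, -0.327], [0.541, -0.359, -0.76, -0.269], [-0.638, 0.414, -0.649, 1.675], [0.0, 0.0, 0.0, 1.0]]
knob look [([262.0, 168.0], 0.45)] tip [([262.1, 167.1], 0.57)]
jar look [([202.0, 272.0], 0.67), ([341.0, 185.0], 0.62), ([269.0, 214.0], 0.58)] tip [([340.9, 188.7], 0.58), ([202.6, 273.3], 0.51), ([268.8, 216.8], 0.49)]
axis look [([266.0, 201.0], 0.69), ([266.0, 169.0], 0.23)] tip [([270.5, 201.4], 0.77)]
home_notch look [([266.0, 219.0], 0.68)] tip [([264.5, 180.6], 0.81)]
stage look [([264.0, 219.0], 0.6)] tip []
side [[409.5, 0.0, 259.9], [0.0, 409.5, 195.4], [0.0, 0.0, 1.0]] [[-0.913, -0.408, -0.003, 0.547], [-0.23, 0.521, -0.822, 0.218], [0.337, -0.75, -0.569, 1.24], [0.0, 0.0, 0.0, 1.0]]
knob look [([271.0, 216.0], 0.61)] tip [([275.4, 214.0], 0.63)]
jar look [([199.0, 258.0], 0.72), ([253.0, 162.0], 0.62)] tip [([253.6, 168.2], 0.43), ([199.0, 260.4], 0.43), ([240.6, 199.6], 0.42)]
axis look [([253.0, 208.0], 0.61)] tip [([248.0, 205.1], 0.73)]
home_notch look [([248.0, 217.0], 0.82)] tip [([276.0, 225.5], 0.66)]
stage look [([241.0, 219.0], 0.88)] tip [([246.4, 218.5], 0.71)]
wrist [[312.6, 0.0, 256.2], [0.0, 312.6, 193.7], [0.0, 0.0, 1.0]] [[0.374, 0.927, 0.0, -0.65], [0.887, -0.358, 0.291, -0.039], [0.27, -0.109, -0.957, 0.379], [0.0, 0.0, 0.0, 1.0]]
knob look [] tip []
jar look [] tip []
axis look [] tip []
home_notch look [] tip []
stage look [] tip []
1.65
```

View pics/scene0.png

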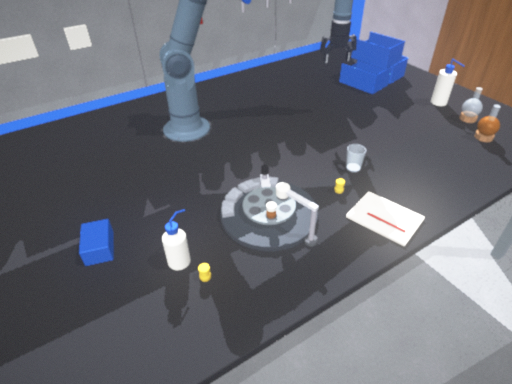

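View pics/side0.png

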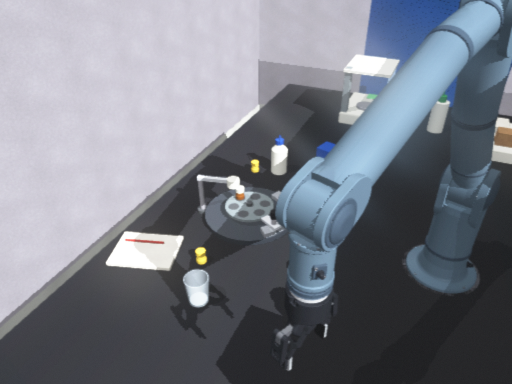

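View pics/wrist0.png

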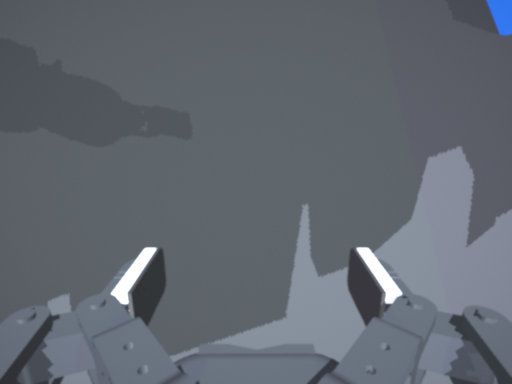

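```bash
cat > h.py <<'E'
from bench import *
import cv2, numpy as np
from scipy.optimize import least_squares
from scipy.spatial.transform import Rotation as R
def proj(p,X):
    c=p["camera_from_world"]; q=c[:3,:3]@np.asarray(X)+c[:3,3]; u=p["K"]@q; return u[:2]/u[2]
def tri(obs): # [(params,uv)]
    f=lambda X: np.concatenate([proj(p,X)-uv for p,uv in obs])
    r=least_squares(f,[0.4,0.3,0.05]); return r.x,r.fun
def onz(p,uv,z):
    c=p["camera_from_world"]; Rm=c[:3,:3]; o=-Rm.T@c[:3,3]; d=Rm.T@np.linalg.inv(p["K"])@[uv[0],uv[1],1]
    return o+d*(z-o[2])/d[2]
E
python3 - <<'E'
from h import *
S=camera_params("scene");D=camera_params("side")
for n,a,b,z in [("knob",[262.1,167.1],[275.4,214],.084),("axis",[270.5,201.4],[248,205.1],.048),("home",[264.5,180.6],[276,225.5],.036),("jarmid?",[268.8,216.8],[240.6,199.6],.048)]:
    x,r=tri([(S,a),(D,b)]); print(n,x.round(4),r.round(1),onz(S,a,z).round(4),onz(D,b,z).round(4))
for s in ["scene","side"]:
    im=cv2.imread(f"pics/{s}0.png"); c=im[120:290,150:370]; cv2.imwrite(f"pics/{s}0c.png",cv2.resize(c,None,fx=3.5,fy=3.5,interpolation=cv2.INTER_CUBIC))
E
```

```text
knob [0.5156 0.0574 0.0861] [ 0.8  0.4  0.8 -0.4] [0.5097 0.0579 0.084 ] [0.5181 0.0577 0.084 ]
axis [0.64   0.0058 0.05  ] [ 0.4  0.2  0.4 -0.2] [0.6369 0.0065 0.048 ] [0.6421 0.0049 0.048 ]
home [0.5189 0.0572 0.0336] [-1.1 -0.5 -1.   0.5] [0.5258 0.057  0.036 ] [0.5157 0.0561 0.036 ]
jarmid? [ 0.6855 -0.0304  0.0376] [ 0.7  0.3  0.8 -0.3] [ 0.6922 -0.0374  0.048 ] [ 0.6804 -0.0144  0.048 ]
```

View pics/scene0c.png

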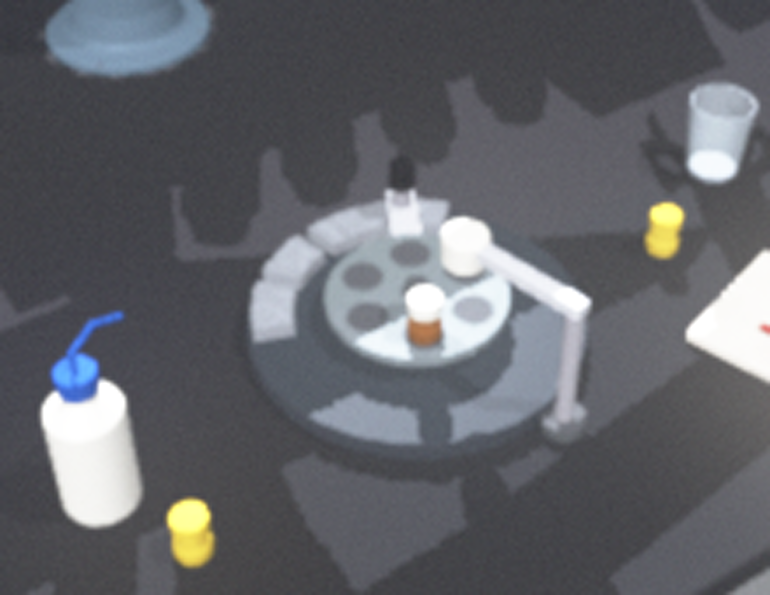

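View pics/side0c.png

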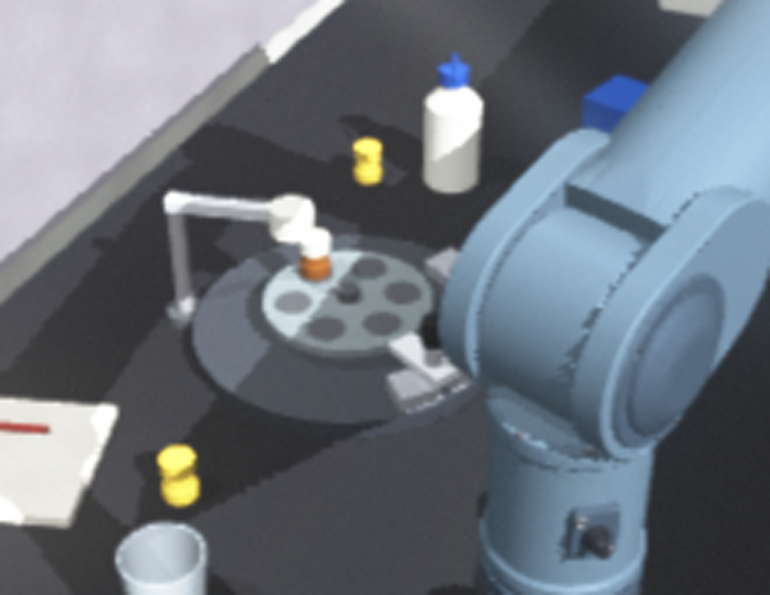

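Scene: the knob is the black cylinder at scene (262,168). The amber jar with the white lid is at (270,212) on the disc. It could be confused with the yellow jars at (340,186) and (204,272) and the amber flask at (487,127), all off the turntable. The wash bottle to leave alone is at (177,250); the look-alike is at (445,85). The plates run left of the knob, with the first gap at about (238,190). I'll hover with the wrist camera to look closely.

```bash
cat >> h.py <<'E'
def quat(yaw): # tool z down, tool y axis at world angle yaw+90deg relative start formula
    # tool y direction = (cos t, sin t) with t=yaw
    y=np.array([np.cos(yaw),np.sin(yaw),0]); z=np.array([0,0,-1.]); x=np.cross(y,z)
    return R.from_matrix(np.c_[x,y,z]).as_quat()
def snap(c,name,names=(),crop=None,f=1):
    p=camera_params(c); im=read_camera(c); o=im[:,:,::-1].copy()
    if crop: o=o[crop[1]:crop[3],crop[0]:crop[2]]
    cv2.imwrite(f"pics/{name}.png",cv2.resize(o,None,fx=f,fy=f,interpolation=cv2.INTER_CUBIC))
    for n in names:
        print(c,n,[(np.round(d["at"],1).tolist(),round(d["confidence"],2)) for d in tip_of(c,n)][:3])
    return p,im
E
python3 - <<'E'
from h import *
c=camera_params("wrist")["camera_from_world"]; print("cam pos",-c[:3,:3].T@c[:3,3])
yaw=np.deg2rad(67.5)
for d in [0,.4,.8,1.0]:
    a=np.arctan2(.0516,-.1244)+d; p=[.64+.133*np.cos(a),.0058+.133*np.sin(a),.09]
    print(d,np.round(p,3),inverse_kinematics(p,quat(yaw+d)))
move_ptp([.5156-.03,.0574+.012,.27],quat(yaw))
p,im=snap("wrist","w1",["knob","axis","home_notch","jar"])
np.save("w1.npy",p,allow_pickle=True)
p2,_=snap("scene","s1",["knob"])
p2,_=snap("side","d1",["knob"])
print(read_time_s(),read_eef_pos(),read_ft_force())
E
```

```text
cam pos [0.17518805 0.6298265  0.37413218]
0 [0.517 0.057 0.09 ] [-0.58221048  0.37906852  0.45495136  2.04759367 -0.23712903  0.76454723
  1.19511436]
0.4 [0.507 0.005 0.09 ] [-0.54398181  0.36610426  0.51984929  2.08062686 -0.2619122   0.75704999
  1.71736633]
0.8 [ 0.518 -0.047  0.09 ] [-0.48365903  0.39953897  0.57539845  2.0525719  -0.30810233  0.77264328
  2.25709035]
1.0 [ 0.531 -0.07   0.09 ] [-0.37489653  0.41282897  0.50346687  2.0139934  -0.2785685   0.78091392
  2.47088648]
wrist knob [([256.6, 205.6], 0.83)]
wrist axis [([247.7, 294.7], 0.9)]
wrist home_notch [([256.3, 195.7], 0.74)]
wrist jar [([245.5, 329.5], 0.74), ([249.9, 276.7], 0.73), ([441.2, 234.7], 0.68)]
scene knob [([268.3, 199.9], 0.64), ([263.3, 169.6], 0.62)]
side knob [([243.7, 201.6], 0.57), ([273.8, 214.6], 0.45)]
4.2 [0.48561718 0.06953108 0.26998186] [ 0.15630062 -0.51824075 -0.58747912]
```

View pics/w1.png

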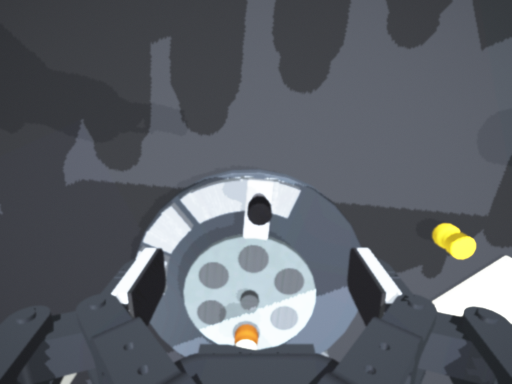

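```bash
python3 - <<'E'
from h import *
p=np.load("w1.npy",allow_pickle=True).item()
im=cv2.imread("pics/w1.png"); cv2.imwrite("pics/w1c.png",cv2.resize(im[160:310,120:320],None,fx=4,fy=4,interpolation=cv2.INTER_CUBIC))
S=camera_params("scene");D=camera_params("side")
for n,z,w,s,d in [("knob",.084,[256.6,205.6],[262.7,168.3],[274.6,214.3]),("axis",.048,[247.7,294.7],[270.5,201.4],[248,205.1]),("home",.036,[256.3,195.7],[264.5,180.6],[276,225.5])]:
    x,r=tri([(p,w),(S,s),(D,d)]); print(n,x.round(4),r.round(1),onz(p,w,z).round(4))
    if n=="knob":k=x
    else: print(np.degrees(np.arctan2(k[1]-x[1],k[0]-x[0])),np.hypot(*(k-x)[:2]))
E
```

```text
knob [0.5175 0.058  0.083 ] [0.  0.2 0.7 0.2 0.9 0.1] [0.517  0.0582 0.084 ]
axis [ 0.6373 -0.0014  0.0477] [ 1.5  0.3 -2.   1.1  2.  -0.6] [ 0.6359 -0.0029  0.048 ]
153.606226912485 0.1337477680821116
home [0.5208 0.0563 0.0344] [-0.1 -0.2 -1.  -0.3 -1.4  0. ] [0.5206 0.0564 0.036 ]
152.25578028144702 0.0037275574836047824
```

View pics/w1c.png

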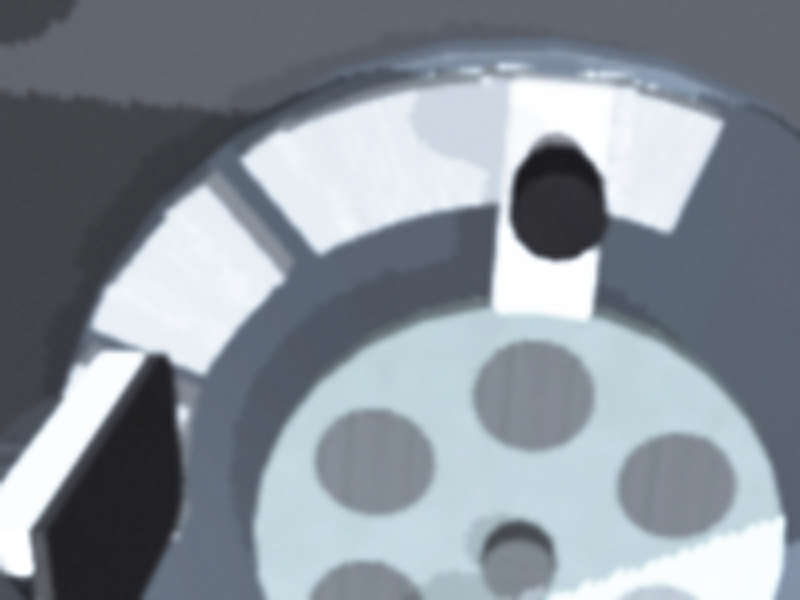

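```bash
cat >> h.py <<'E'
def rect(p,im,z,cx,cy,half,res):
    n=int(2*half/res); c=p["camera_from_world"]; K=np.array(p["K"])
    # world (x,y) -> rect px: col=(y... ) use col = (cy+half - y)/res , row=(cx+half-x)/res (x up, y left)
    A=np.array([[0,-res,cx+half],[-res,0,cy+half],[0,0,z],[0,0,1]],float) # (col,row,1)->(X,Y,Z,1)
    H=K@c[:3]@A
    return cv2.warpPerspective(im,H,(n,n),flags=cv2.INTER_LINEAR|cv2.WARP_INVERSE_MAP)
E
python3 - <<'E'
from h import *
yaw=np.deg2rad(67.5)
move_ptp([.4856+.10,.0695-.042,.36],quat(yaw))
p,im=snap("wrist","w2",["knob","axis","home_notch","jar"])
np.save("w2.npy",p,allow_pickle=True)
for z,t in [(.048,"a"),(.036,"b")]:
    o=rect(p,im,z,.64,.003,.17,.0005); cv2.imwrite(f"pics/r2{t}.png",o[:,:,::-1])
for n,z in [("knob",.084),("axis",.048),("home_notch",.036)]:
    print(n,onz(p,tip_of("wrist",n)[0]["at"],z).round(4))
print(read_time_s())
E
```

```text
wrist knob [([257.7, 101.5], 0.6)]
wrist axis [([251.6, 195.3], 0.74)]
wrist home_notch [([254.0, 99.8], 0.97)]
wrist jar [([248.3, 228.9], 0.82), ([421.8, 146.3], 0.66)]
knob [0.5197 0.0562 0.084 ]
axis [ 0.6376 -0.0019  0.048 ]
home_notch [0.5161 0.0524 0.036 ]
5.2167
```

View pics/r2a.png

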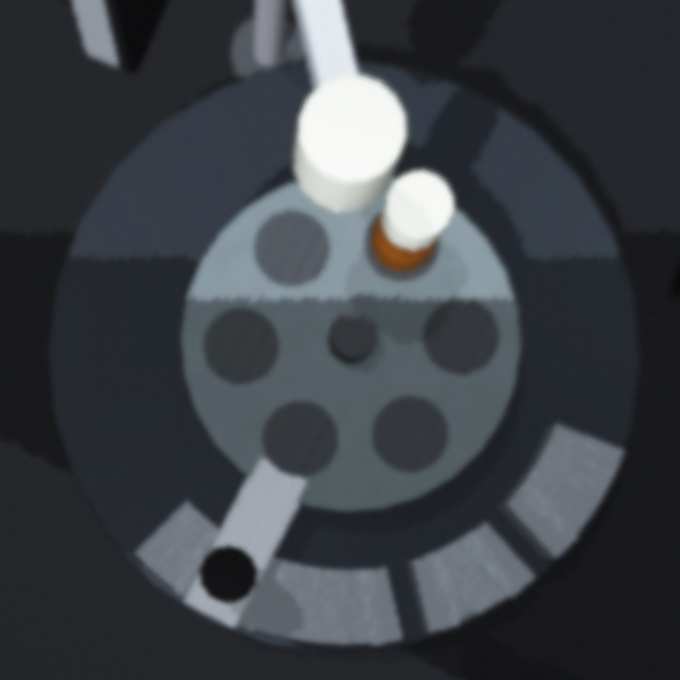

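View pics/w2.png

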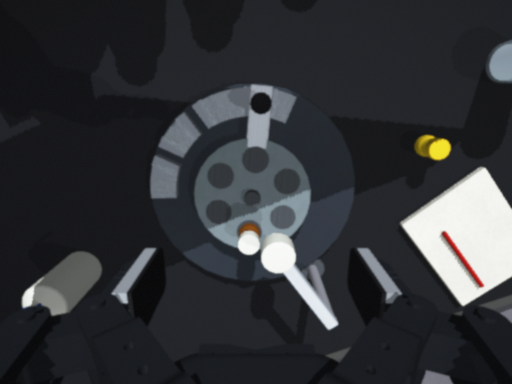

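```bash
python3 - <<'E'
from h import *
p=np.load("w2.npy",allow_pickle=True).item(); S=camera_params("scene"); D=camera_params("side")
print("scene disc",onz(S,[269.1,205.6],.048),"side disc", onz(D,[150+348/3.5,120+302/3.5],.048))
im=cv2.imread("pics/w2.png")
# disc centre fit: radial edge search in rect at .048
g=cv2.cvtColor(rect(p,im,.048,.64,.003,.17,.0005),cv2.COLOR_BGR2GRAY).astype(float); g=cv2.GaussianBlur(g,(0,0),1.5)
c=np.array([351.5,341.])
pts=[]
for a in np.r_[np.arange(-30,75,2),np.arange(140,200,2)]:
    a=np.deg2rad(a); r=np.arange(150,190,.5); v=cv2.remap(g.astype(np.float32),(c[0]+r*np.cos(a)).astype(np.float32)[None],(c[1]+r*np.sin(a)).astype(np.float32)[None],1)[0]
    i=np.argmin(np.diff(v)); pts.append([c[0]+r[i]*np.cos(a),c[1]+r[i]*np.sin(a)])
pts=np.array(pts); s=least_squares(lambda q:np.hypot(*(pts-q[:2]).T)-q[2],[*c,170],loss="soft_l1"); print(s.x,np.std(s.fun))
ax=np.array([.64+.17-.0005*s.x[1],.003+.17-.0005*s.x[0]]); print("axis",ax)
# knob top circle: rect at .098
k=cv2.cvtColor(rect(p,im,.098,.64,.003,.17,.0005),cv2.COLOR_BGR2GRAY)
cv2.imwrite("pics/kt.png",k)
m=(k<35).astype(np.uint8)
n,l,st,ce=cv2.connectedComponentsWithStats(m)
for i in range(1,n):
    if 800<st[i,4]<6000: print(st[i],ce[i],[.81-.0005*ce[i][1],.173-.0005*ce[i][0]])
# polar at .0355
u=np.linspace(-.3,1.5,901)
b=cv2.cvtColor(im,cv2.COLOR_BGR2GRAY)
import pickle; pickle.dump(ax,open("ax.pkl","wb"))
th0=np.deg2rad(153)
for rr in (.120,.126,.132,.138,.145):
    v=[]
    for t in u:
        a=th0+t; q=proj(p,[ax[0]+rr*np.cos(a),ax[1]+rr*np.sin(a),.0355]); v.append(cv2.getRectSubPix(b.astype(np.float32),(1,1),(float(q[0]),float(q[1])))[0,0])
    v=np.array(v); d=np.diff(cv2.GaussianBlur(v[:,None],(1,0),5)[:,0] if 0 else np.convolve(v,np.ones(9)/9,'same'))
    # edges
    e=[(round(u[i],3),round(d[i]*10)) for i in range(5,len(d)-5) if abs(d[i])>1.2 and abs(d[i])==abs(d[i-5:i+6]).max()]
    print(rr,e)
E
```

```text
scene disc [ 0.6508189  -0.00830065  0.048     ] side disc [0.63457409 0.0092417  0.048     ]
[350.42672883 340.86396502 169.06405882] 0.6135586691365325
axis [ 0.63956802 -0.00221336]
[ 51   0  35  71 855] [67.91695906 32.54853801] [np.float64(0.7937257309941521), np.float64(0.13904152046783624)]
[ 291  411  199  131 3298] [407.97240752 501.30260764] [np.float64(0.5593486961795028), np.float64(-0.030986203759854475)]
[ 207  554   45   44 1534] [228.82333768 575.28292047] [np.float64(0.5223585397653194), np.float64(0.05858833116036505)]
0.12 [(np.float64(-0.132), 26), (np.float64(-0.08), -69), (np.float64(0.052), 69), (np.float64(0.112), -41), (np.float64(0.164), 22), (np.float64(0.648), -47), (np.float64(0.76), 36), (np.float64(1.144), -45), (np.float64(1.262), 35)]
0.126 [(np.float64(-0.116), -61), (np.float64(0.086), 72), (np.float64(0.116), -14), (np.float64(0.178), 12), (np.float64(0.65), -52), (np.float64(0.758), 38), (np.float64(1.152), -46), (np.float64(1.256), 38)]
0.132 [(np.float64(-0.124), -78), (np.float64(0.092), 56), (np.float64(0.264), 16), (np.float64(0.652), -51), (np.float64(0.756), 41), (np.float64(1.152), -48), (np.float64(1.256), 40)]
0.138 [(np.float64(-0.106), -55), (np.float64(0.076), 66), (np.float64(0.304), 15), (np.float64(0.654), -53), (np.float64(0.754), 43), (np.float64(1.152), -50), (np.float64(1.252), 41)]
0.145 [(np.float64(-0.106), 35), (np.float64(-0.05), -55), (np.float64(0.028), 32), (np.float64(0.092), -32), (np.float64(0.31), 16), (np.float64(0.658), -56), (np.float64(0.75), 45), (np.float64(1.16), -51), (np.float64(1.252), 41)]
```

View pics/kt.png

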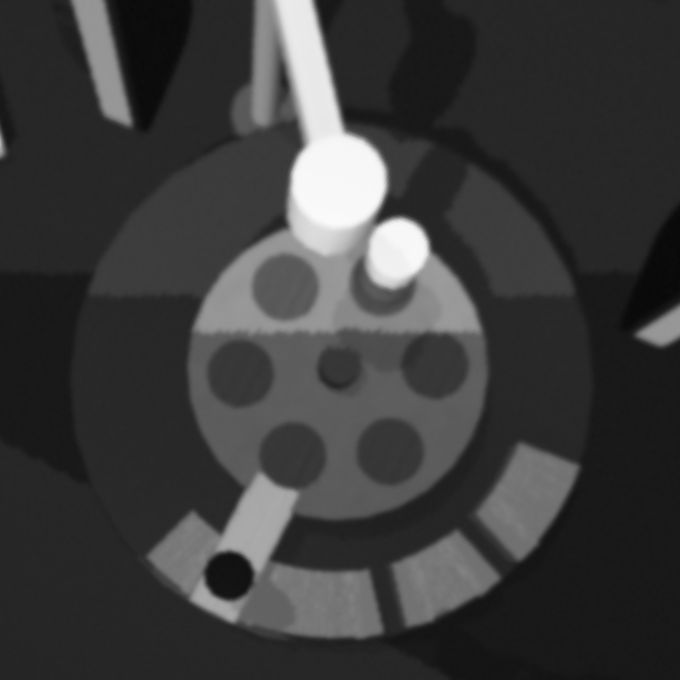

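```bash
python3 - <<'E'
from h import *
p=np.load("w1.npy",allow_pickle=True).item(); print(onz(p,[259.5,213],.098))
yaw=np.deg2rad(152.6-90)
move_gripper(.06)
movel([.5215,.0585,.20],quat(yaw),speed=.12)
p,im=snap("wrist","w3",["knob"])
np.save("w3.npy",p,allow_pickle=True)
o=rect(p,im,.098,.52,.058,.06,.0002); cv2.imwrite("pics/r3.png",o[:,:,::-1])
o=rect(p,im,.0355,.60,.0,.17,.0005); cv2.imwrite("pics/r3b.png",o[:,:,::-1])
print(read_time_s(),read_eef_pos(),read_ft_force(),read_finger_gap())
E
```

```text
[0.52090157 0.05972531 0.098     ]
wrist knob [([256.3, 193.0], 0.8)]
7.3 [0.52225712 0.05838274 0.20070878] [-0.03761181 -0.35310636  0.06819136] 0.0600663157122272
```

View pics/w3.png

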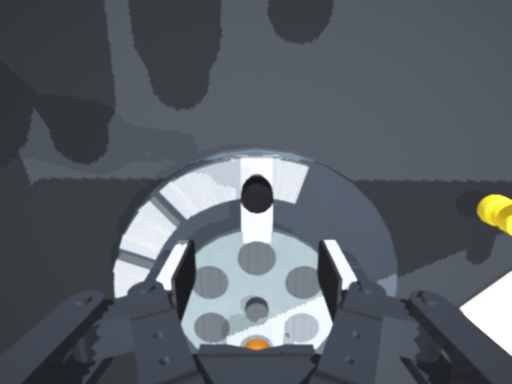

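View pics/r3.png

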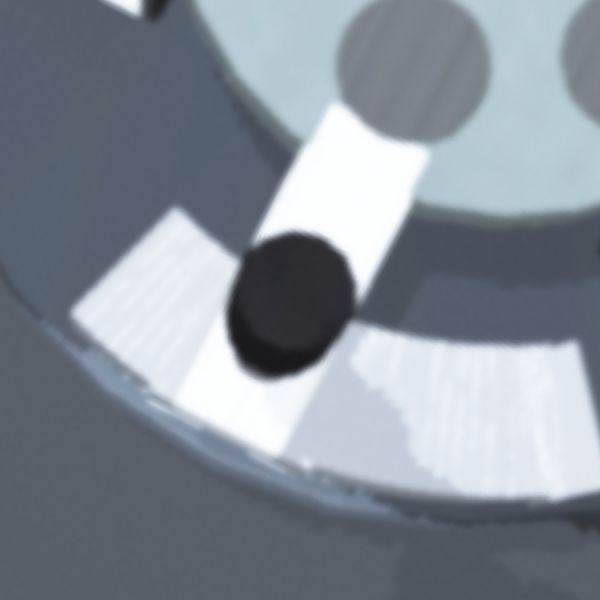

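```bash
python3 - <<'E'
from h import *
yaw=np.deg2rad(152.6-90)
movel([.5222,.0588,.12],quat(yaw),speed=.1)
f0=read_ft_force()
movel([.5222,.0588,.086],quat(yaw),speed=.06)
print(f0,read_ft_force(),read_eef_pos())
move_gripper(.034,20); print(read_ft_force()-f0,read_finger_gap())
p,im=snap("wrist","w4")
move_gripper(.015,20); pause(.1)
print(read_ft_force()-f0,read_finger_gap(),read_eef_pos(),read_ft_torque())
p,im=snap("wrist","w5")
p,im=snap("scene","s5",["knob"],(190,130,340,260),5)
print(read_time_s())
np.save("f0.npy",f0)
E
```

```text
[-0.46741263  0.39189795 -0.03276122] [1.31400728 0.15001971 0.06100326] [0.52223854 0.05866145 0.08584082]
[ 1.40110721 -0.43672738  0.68053863] 0.03379330240594064
[-0.62589268 -0.40225258  2.12579591] 0.025516324096330666 [0.5223378  0.05890604 0.08624502] [0.01509767 0.10143208 0.01985774]
scene knob [([264.9, 167.0], 0.37)]
9.8583
```

View pics/w5.png

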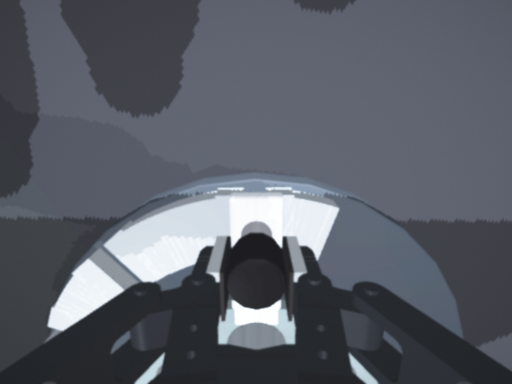

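View pics/s5.png

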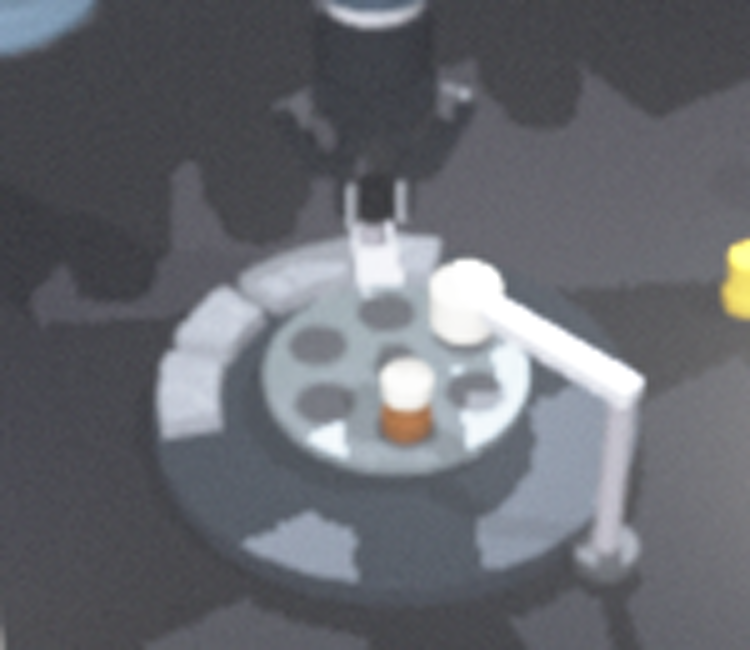

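The wrist view shows the knob gripped and centred at (256,270), with a gap of 25.5 mm and side forces under 1 N. Next I'll raise the grip and lift.

```bash
python3 - <<'E'
from h import *
f0=np.load("f0.npy"); yaw=np.deg2rad(62.6)
move_gripper(.015,40); print(read_ft_force()-f0)
b=read_eef_pos()
for dz in (.003,.006,.009,.0100):
    movel([b[0],b[1],b[2]+dz],quat(yaw),speed=.015)
    print(dz,(read_ft_force()-f0).round(2),(read_eef_pos()-b).round(4),read_finger_gap())
pause(.15)
np.save("b.npy",b)
p,im=snap("scene","s6",["knob"],(190,130,340,260),5)
p,im=snap("wrist","w6")
print(read_time_s(),b)
E
```

```text
[-0.75307514  0.38841886  5.4680734 ]
0.003 [ 3.76 -0.   -7.29] [-0.0001 -0.0001  0.0023] 0.02476909507170981
0.006 [ 3.57 -0.74 -8.75] [-0.0002 -0.0002  0.0059] 0.024413555468424
0.009 [ 2.38 -1.12 -9.5 ] [-0.0002 -0.0002  0.009 ] 0.02478628130852238
0.01 [ 4.78 -0.88 -9.  ] [-0.0002 -0.0002  0.0099] 0.02510384995155413
scene knob [([260.7, 165.9], 0.39), ([349.3, 164.0], 0.33)]
11.6917 [0.52233699 0.0588918  0.08627599]
```

View pics/s6.png

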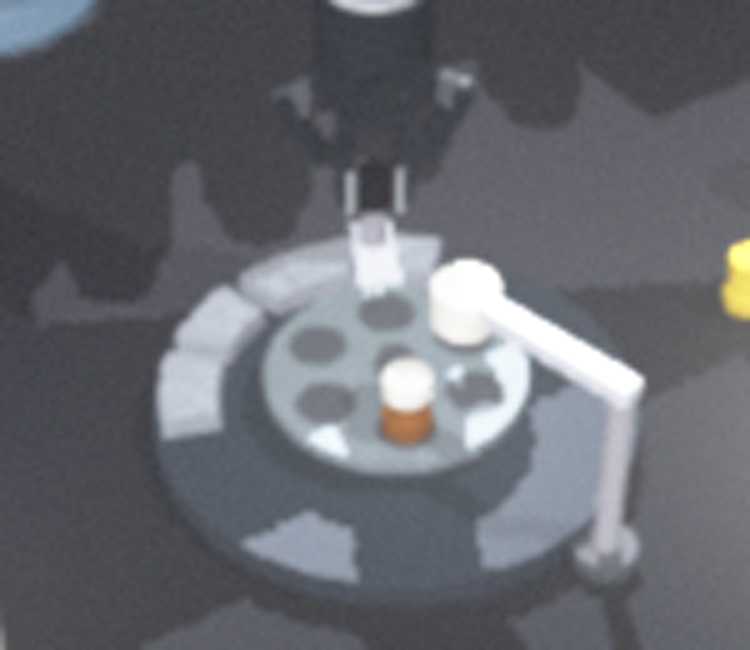

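View pics/w6.png

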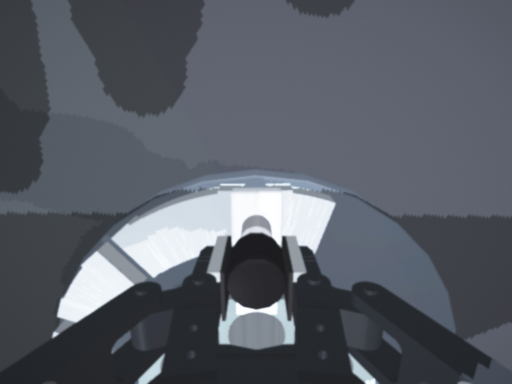

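```bash
cat >> h.py <<'E'
AX=np.array([.63957,-.0022])
def arc(u,z,b,yaw0=np.deg2rad(62.6),du=0.0,r=None,speed=.035):
    v=b[:2]-AX; a=np.arctan2(v[1],v[0])+u; r=r or np.hypot(*v)
    movel([AX[0]+r*np.cos(a),AX[1]+r*np.sin(a),z],quat(yaw0+u),speed=speed)
    return a
def frt(f,a): # radial, tangential, z
    return np.array([f[0]*np.cos(a)+f[1]*np.sin(a),-f[0]*np.sin(a)+f[1]*np.cos(a),f[2]]).round(2)
def uof(P,b):
    v=b[:2]-AX; w=P[:2]-AX
    return np.arctan2(w[1],w[0])%(2*np.pi)-np.arctan2(v[1],v[0])%(2*np.pi)
E
python3 - <<'E'
from h import *
f0=np.load("f0.npy"); b=np.load("b.npy"); z=b[2]+.010
for u in np.arange(.07,.57,.07):
    a=arc(u,z,b); f=frt(read_ft_force()-f0,a); print(round(u,2),f,read_finger_gap().round(4),read_eef_pos()[2].round(4))
    if np.linalg.norm(f)>25: print("stop");break
p,im=snap("wrist","w7"); np.save("w7.npy",p,allow_pickle=True)
p,im=snap("scene","s7",["knob","jar"],(190,130,340,260),5)
print(read_time_s(),read_eef_pos())
E
```

```text
Traceback (most recent call last):
AttributeError: 'float' object has no attribute 'round'
```

```bash
python3 - <<'E'
from h import *
f0=np.load("f0.npy"); b=np.load("b.npy"); z=b[2]+.010
for u in np.arange(.07,.57,.07):
    a=arc(u,z,b); f=frt(read_ft_force()-f0,a); print(round(u,2),f,round(read_finger_gap(),4),round(read_eef_pos()[2],4))
    if np.linalg.norm(f)>25: print("stop");break
p,im=snap("wrist","w7"); np.save("w7.npy",p,allow_pickle=True)
p,im=snap("scene","s7",["knob","jar"],(190,130,340,260),5)
print(read_time_s(),read_eef_pos())
E
```

```text
0.07 [-3.81  1.08 -9.95] 0.0248 0.0962
0.14 [-3.32  1.24 -9.47] 0.0246 0.0962
0.21 [ -2.41   1.64 -10.91] 0.025 0.0963
0.28 [-2.62  1.46 -9.81] 0.0248 0.0963
0.35 [ -2.95   1.44 -10.26] 0.0245 0.0963
0.42 [ -3.32   0.68 -10.3 ] 0.0248 0.0963
0.49 [-3.08  0.72 -9.45] 0.0248 0.0963
0.56 [-2.55  1.22 -9.6 ] 0.0249 0.0963
scene knob [([244.7, 172.1], 0.38)]
scene jar [([201.6, 274.4], 0.55), ([279.8, 215.4], 0.51), ([339.5, 191.1], 0.49)]
15.475 [ 0.50787376 -0.01250344  0.09628927]
```

View pics/w7.png

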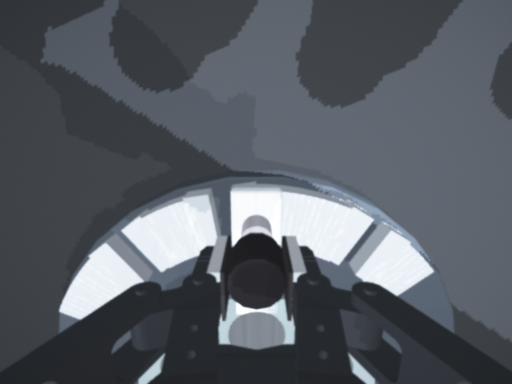

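View pics/s7.png

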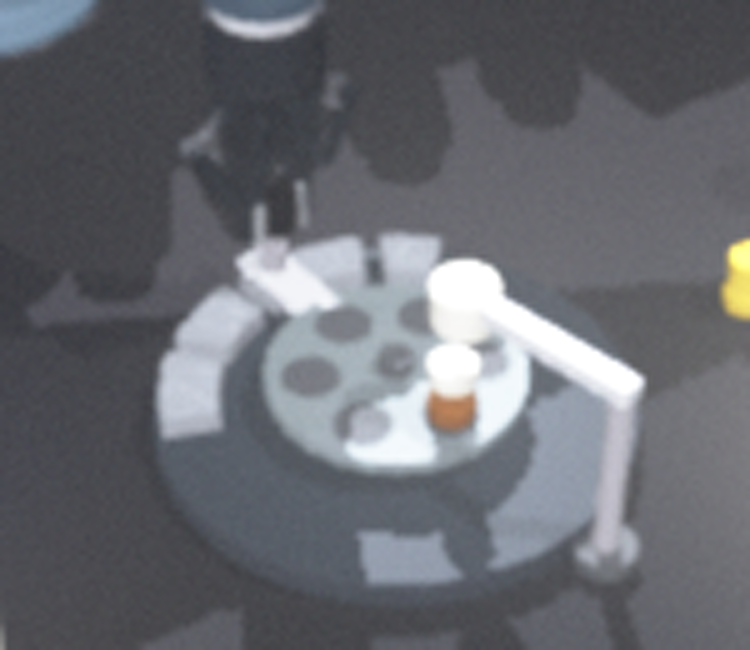

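```bash
python3 - <<'E'
from h import *
b=np.load("b.npy"); v0=b[:2]-AX; a0=np.arctan2(v0[1],v0[0])
u=np.linspace(-.4,1.5,1901)
for nm in ("w6","w7"):
  if nm=="w6": continue
  p=np.load(nm+".npy",allow_pickle=True).item()
  im=cv2.imread(f"pics/{nm}.png"); g=cv2.cvtColor(im,cv2.COLOR_BGR2GRAY).astype(np.float32)
  for rr in (.128,.133,.138,.142,.146,.149):
    P=np.array([proj(p,[AX[0]+rr*np.cos(a0+t),AX[1]+rr*np.sin(a0+t),.0355]) for t in u]).astype(np.float32)
    v=cv2.remap(g,P[:,0][None],P[:,1][None],1)[0]; d=np.diff(np.convolve(v,np.ones(11)/11,'same'))
    print(nm,rr,[(round(float(u[i]),3),int(d[i]*10)) for i in range(10,len(d)-10) if abs(d[i])>2 and abs(d[i])==abs(d[i-10:i+11]).max()])
  q=np.array([proj(p,[AX[0]+r*np.cos(a0+t),AX[1]+r*np.sin(a0+t),.0355]) for r in (.132,.145) for t in (0,.713)]); print(q.round(1))
  cv2.imwrite("pics/w7c.png",cv2.resize(im[160:320,60:460],None,fx=2,fy=2,interpolation=cv2.INTER_CUBIC))
E
```

```text
w7 0.128 [(-0.336, 81), (-0.048, -53), (0.023, -48), (0.059, 107), (0.493, -84), (0.634, 63), (0.689, -118), (0.745, 36), (0.77, 66), (1.161, -85), (1.266, 66)]
w7 0.133 [(-0.334, 86), (-0.044, -56), (0.024, -50), (0.056, 107), (0.512, -63), (0.613, 58), (0.684, -118), (0.746, 29), (0.766, 69), (1.163, -87), (1.265, 71)]
w7 0.138 [(-0.333, 89), (-0.042, -56), (0.023, -51), (0.056, 112), (0.681, -119), (0.742, 34), (0.765, 69), (1.165, -95), (1.263, 71)]
w7 0.142 [(-0.332, 91), (-0.042, -57), (0.022, -51), (0.054, 114), (0.677, -122), (0.742, 30), (0.763, 70), (1.166, -93), (1.262, 75)]
w7 0.146 [(-0.332, 89), (-0.041, -57), (0.021, -53), (0.053, 118), (0.674, -125), (0.743, 30), (0.762, 56), (1.167, -93), (1.193, 20), (1.26, 74)]
w7 0.149 [(-0.331, 93), (-0.04, -58), (0.025, -52), (0.051, 117), (0.672, -125), (0.742, 27), (0.762, 63), (1.169, -96), (1.193, 20), (1.26, 76)]
[[364.3 249.3]
 [225.2 222.5]
 [376.8 233.8]
 [221.5 203.3]]
```

View pics/w7c.png

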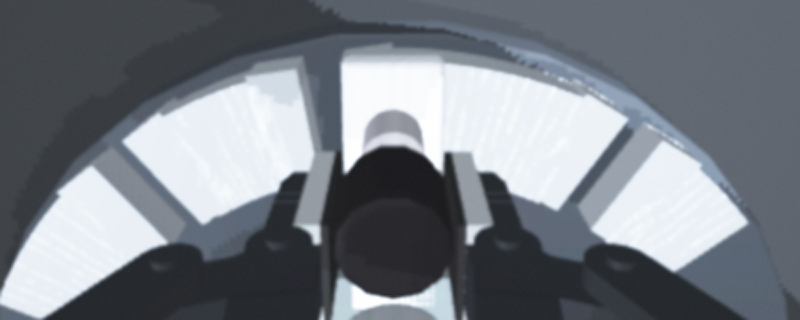

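Wrist view: home gap at right (370,245), next gap at (222,215) beside the arm, wrong one at (135,255). The next notch comes out at 0.71 rad past the grasp pose. I'll swing there, lower to just above the plate and release.

```bash
python3 - <<'E'
from h import *
f0=np.load("f0.npy"); b=np.load("b.npy"); z=b[2]+.010
for u in (.64,.712):
    a=arc(u,z,b,speed=.025); print(round(u,3),frt(read_ft_force()-f0,a),round(uof(read_eef_pos(),b),4))
pause(.2)
for dz in (.0092,.0085):
    a=arc(.712,b[2]+dz,b,speed=.01); print(dz,frt(read_ft_force()-f0,a),read_eef_pos()-b)
p,im=snap("wrist","w8"); np.save("w8.npy",p,allow_pickle=True)
p,im=snap("scene","s8",["knob","jar"],(190,130,340,260),5)
print(read_time_s())
E
```

```text
0.64 [-2.64  1.01 -9.74] 0.6388
0.712 [ -4.02   0.32 -10.04] 0.7121
0.0092 [-2.52  1.71 -9.69] [-0.01129945 -0.09142984  0.0092301 ]
0.0085 [ -2.84   0.58 -10.26] [-0.01131562 -0.0914437   0.00852935]
scene knob [([238.5, 174.5], 0.59)]
scene jar [([200.8, 276.1], 0.58), ([340.3, 188.1], 0.57), ([278.9, 211.7], 0.44)]
17.4833
```

View pics/w8.png

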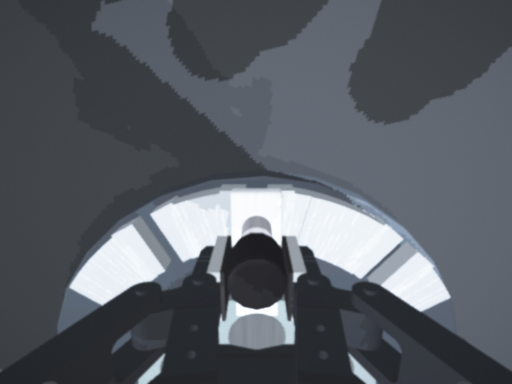

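View pics/s8.png

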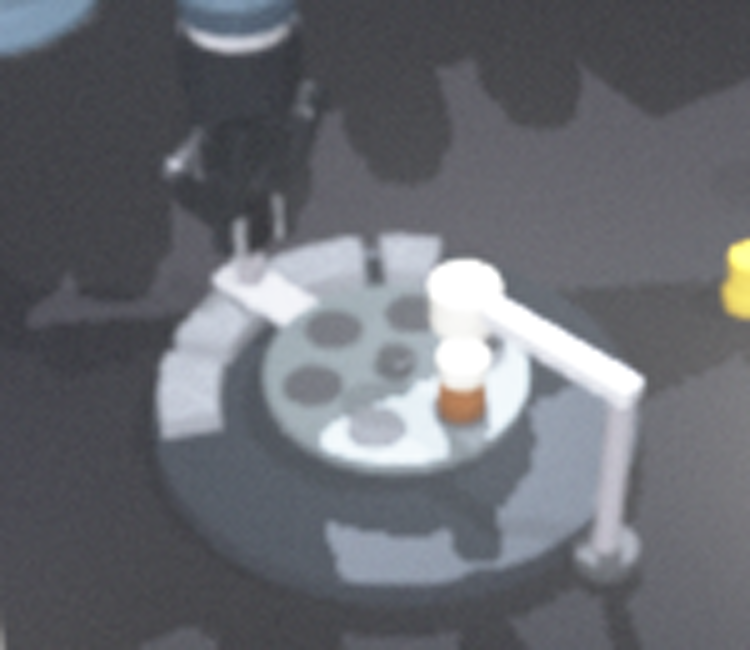

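```bash
python3 - <<'E'
from h import *
f0=np.load("f0.npy")
move_gripper(.034); pause(.25)
print(read_ft_force()-f0,read_finger_gap())
p,im=snap("wrist","w9"); np.save("w9.npy",p,allow_pickle=True)
p,im=snap("scene","s9",["knob","jar"],(190,130,340,260),5)
print(read_time_s())
E
```

```text
[ 1.21778939 -0.28806795 -0.44870819] 0.03398730510935732
scene knob [([237.3, 174.0], 0.38)]
scene jar [([279.9, 212.3], 0.71), ([202.4, 277.1], 0.5), ([341.0, 190.3], 0.47)]
18.1917
```

View pics/w9.png

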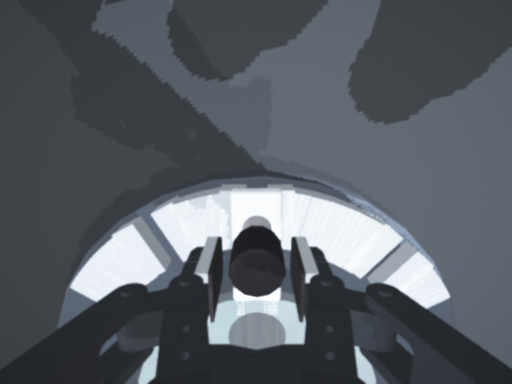

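View pics/s9.png

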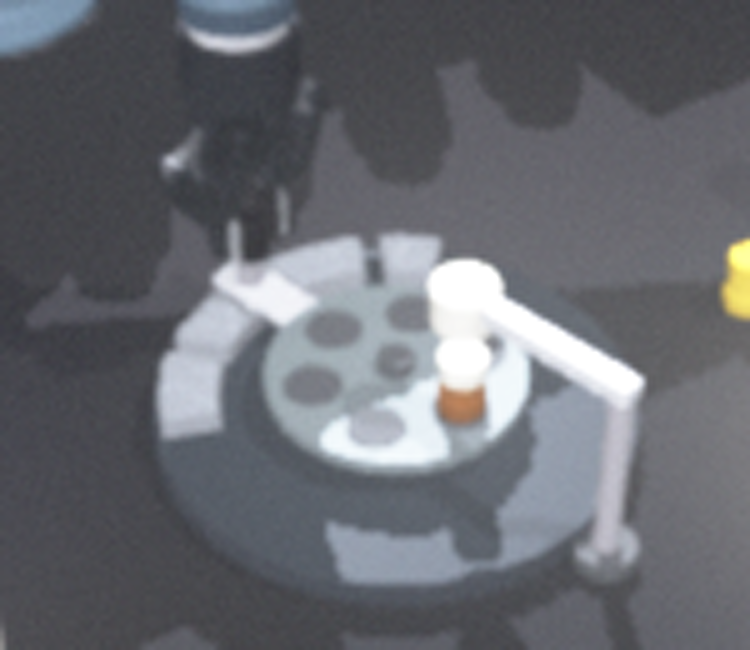

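The knob dropped: in the wrist view the barrel is almost covered again and the knob's lower edge moved from row 308 to 296. I'll retreat to the same relative pose as picture w3 (pin home) and compare.

```bash
python3 - <<'E'
from h import *
b=np.load("b.npy"); f0=np.load("f0.npy")
move_gripper(.06)
arc(.712,.12,b,speed=.06); arc(.712,.2007,b,speed=.12)
pause(.2)
p,im=snap("wrist","w10",["knob","jar"]); np.save("w10.npy",p,allow_pickle=True)
snap("scene","s10",["knob","jar"],(190,130,340,260),5)
snap("side","d10",["knob","jar"],(160,130,310,260),5)
a=cv2.imread("pics/w3.png")[130:260,176:336]; c=cv2.imread("pics/w10.png")[130:260,176:336]
cv2.imwrite("pics/cmp.png",cv2.resize(np.hstack([a,c]),None,fx=2.5,fy=2.5,interpolation=cv2.INTER_CUBIC))
for n in("w3","w10"):
    g=cv2.cvtColor(cv2.imread(f"pics/{n}.png"),cv2.COLOR_BGR2GRAY)[150:230,225:290]; m=(g<70).astype(np.uint8)
    k,l,st,ce=cv2.connectedComponentsWithStats(m); i=1+np.argmax(st[1:,4]); print(n,st[i],ce[i])
print(read_time_s(),read_eef_pos(),read_ft_force()-f0)
E
```

```text
wrist knob [([253.1, 197.1], 0.63)]
wrist jar [([3.1, 311.6], 0.69), ([255.5, 281.2], 0.57), ([256.8, 350.4], 0.56)]
scene knob [([237.2, 175.5], 0.52), ([351.0, 163.7], 0.3)]
scene jar [([341.8, 188.3], 0.63)]
side knob [([289.5, 198.7], 0.64)]
side jar [([202.6, 259.4], 0.65), ([236.6, 201.4], 0.46), ([254.5, 168.8], 0.45)]
w3 [ 16  26  32  37 890] [31.52696629 44.20786517]
w10 [ 15  29  33  36 883] [31.02151755 46.76783692]
20.6083 [ 0.51092093 -0.03258227  0.20071095] [ 0.24815009  0.35533282 -0.0650495 ]
```

View pics/cmp.png

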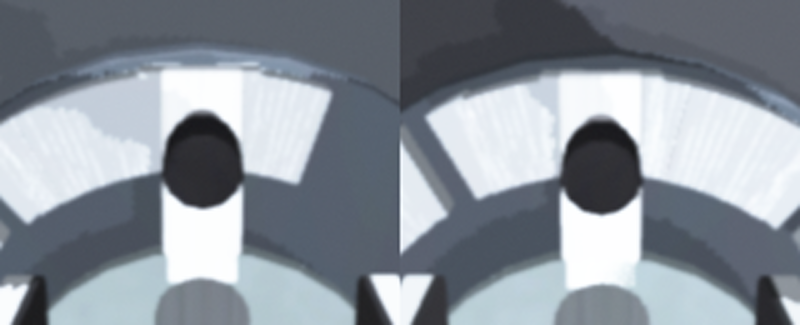

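View pics/s10.png

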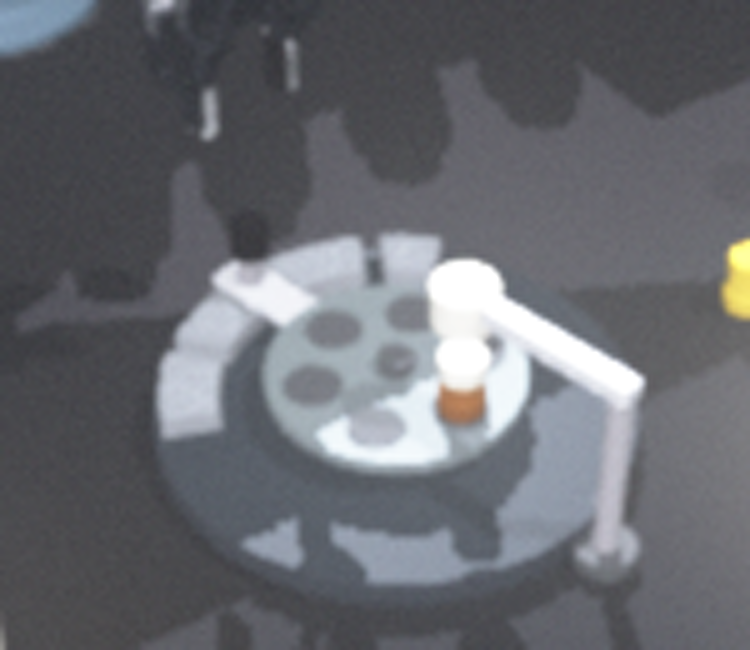

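View pics/d10.png

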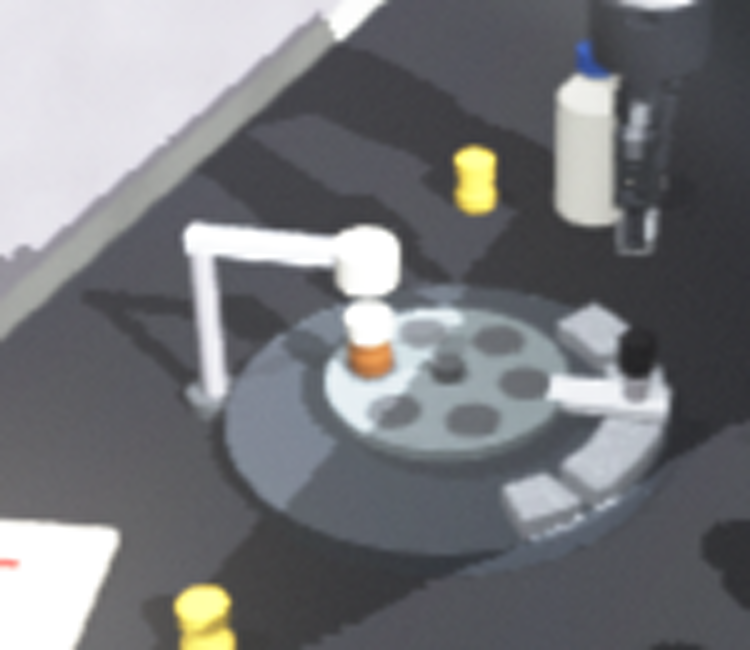

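Scene and side views show the knob low on the barrel, and the amber jar standing under the reader head. To quantify the plunger height, I'll use the before/after drop pair w8 and w9, taken from the same camera pose.

```bash
python3 - <<'E'
from h import *
b=np.load("b.npy"); v0=b[:2]-AX; a=np.arctan2(v0[1],v0[0])+.712
p8=np.load("w8.npy",allow_pickle=True).item(); p9=np.load("w9.npy",allow_pickle=True).item()
for n in("w8","w9"):
    g=cv2.cvtColor(cv2.imread(f"pics/{n}.png"),cv2.COLOR_BGR2GRAY).astype(float)
    for c0,c1 in((250,264),): 
        v=g[215:330,c0:c1].mean(1); d=np.diff(v); i=np.argsort(-abs(d))[:6]; print(n,[(215+int(k),round(d[k])) for k in sorted(i)])
for l in (.0085,.0075,.003,.0015,0):
    for nm,p in(("w8",p8),("w9",p9)):
        pr=lambda r,z: proj(p,[AX[0]+r*np.cos(a),AX[1]+r*np.sin(a),z])[1]
        print(nm,l,"top inner row %.1f"%pr(.119,.098+l),"bottom outer row %.1f"%pr(.145,.070+l),"barrel top outer %.1f"%pr(.141,.066))
x=np.hstack([cv2.imread(f"pics/{n}.png")[200:330,206:306] for n in("w8","w9")]); cv2.imwrite("pics/cmp2.png",cv2.resize(x,None,fx=4,fy=4,interpolation=cv2.INTER_CUBIC))
E
```

```text
w8 [(231, -46), (232, -75), (233, -53), (307, 65), (308, 96), (313, -64)]
w9 [(215, -40), (224, -32), (225, -46), (295, 92), (296, 74), (312, -33)]
w8 0.0085 top inner row 312.6 bottom outer row 229.6 barrel top outer 227.1
w9 0.0085 top inner row 312.2 bottom outer row 229.4 barrel top outer 226.9
w8 0.0075 top inner row 311.1 bottom outer row 228.7 barrel top outer 227.1
w9 0.0075 top inner row 310.7 bottom outer row 228.5 barrel top outer 226.9
w8 0.003 top inner row 304.5 bottom outer row 225.2 barrel top outer 227.1
w9 0.003 top inner row 304.1 bottom outer row 225.0 barrel top outer 226.9
w8 0.0015 top inner row 302.4 bottom outer row 224.0 barrel top outer 227.1
w9 0.0015 top inner row 302.0 bottom outer row 223.8 barrel top outer 226.9
w8 0 top inner row 300.3 bottom outer row 222.9 barrel top outer 227.1
w9 0 top inner row 299.9 bottom outer row 222.7 barrel top outer 226.9
```

View pics/cmp2.png

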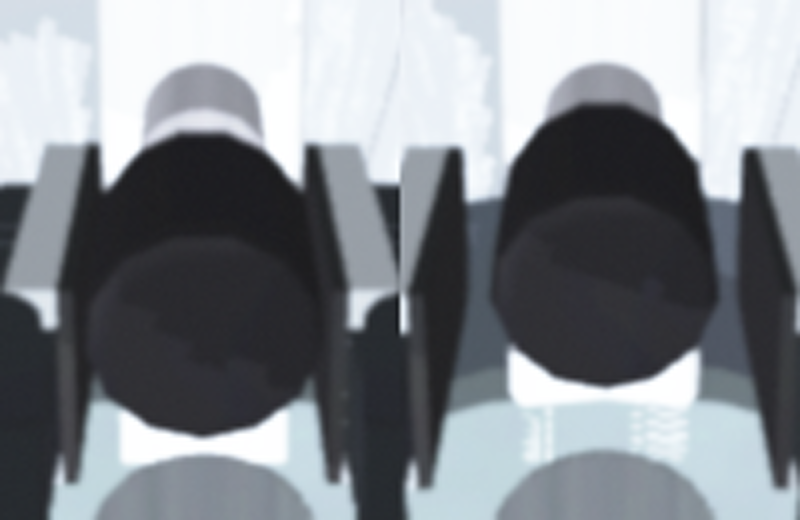

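The top edge moved 12.2 px where a drop from 8.5 mm to 0 predicts 12.4. The bottom edge moved about 7 px where 6.9 was predicted. The pin is fully home and the gripper is clear, so I'm handing in.

```bash
python3 - <<'E'
from h import *
print(read_time_s(), np.abs(read_joint_vel()).max()); sign_off()
E
```

```text
20.6083 0.0017454333385302921
the job is handed in; nothing more can be done
```

The turntable is advanced one station, to the next notch. The pin is fully home in it and the amber jar stands under the reader head. I handed the job in at 20.6 s; no verdict is reported.

**What I did:** I gripped the black knob at 20 N, raised the grip to 40 N and pulled the plunger up 10 mm. I swung it counter-clockwise on an arc to 0.712 rad, lowered it to 8.5 mm and released it. The gripper then backed off to 0.20 m height.

**Last checks:**
- **Pin:** the knob's image shift on release was 12.2 px, against 12.4 px predicted for a drop to 0, so it is home to within about 0.3 mm.
- **Forces:** sideways forces at the wrist stayed under about 5 N throughout, and after the retreat the wrist read about zero. The pin's own contact force is not measured directly.
- **Jar and bench:** the scene and side pictures show the jar upright on the disc below the reader head. I did not measure the positions of the wash bottle, beaker and tip box at the end, but the gripper did not go near them.

**Disagreements:** early estimates of the turning axis from the scene and side cameras were up to about 1 cm off the wrist camera's. I used the wrist camera's disc fit, which matched the stated dimensions. In the last scene picture the network missed the jar, but it is plainly visible there.

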